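# Offer up the glass cover of the cupboard light and hold it half-turned, short of the click

### The job

Fit the glass cover onto the bulkhead light for the meter cupboard: pick it up by the glass, gently (the thin glass cracks if gripped with more than 25 N or rammed down), lower it over the lamp so that its two lugs drop through the two gaps in the base right down to the seat, and turn it clockwise until it is about half way to its lock. Stop there before the latch clicks, because once locked it only comes off with a tool and the lamp still has to be tested - and finish still gripping the cover in that position. Leave the other things on the bench where they are.

Things in the scene. Friction and masses are not known exactly. Their poses are not given: they have to be found in the camera images.
- cover: Loose clear glass cover of the light, about 0.22 kg, 98 mm high, standing on the bench open end down: glass dome on an aluminium collar. Origin: centre of the collar's underside; z up its axis to the dome. Collar 65 mm across, z = 0 to 22 mm. Hollow, bore 53 mm up to z = 74 mm. Its two lugs lie on its +x and -x sides and are alike, so a half turn about z changes nothing.
- cover_grip (a point): Middle of the straight glass, on the axis, 50 mm above the cover's origin: grip here from above, from any side. The glass is straight, 58 mm across, from 22 to 72 mm above the origin, then rounds to the top at 98 mm. Thin: it cracks if gripped with more than 25 N a finger (12 to 18 N carries and turns it well) or if pushed onto the base with over 40 N. Axes as cover.
- cover_lug (a point): Outer end of the cover's +x lug, 39 mm from its axis; the other lug is straight across. Lugs stick out 6.5 mm at the foot of the collar: z = 0 to 5 mm, 10.6 mm wide, round-nosed. A red index tab on the collar above each lug (z = 15.5 to 22.5 mm, 10 mm wide, reaching 42 mm from the axis) shows where the lugs are. Axes as cover.
- light_base: Round grey base of the light, 100 mm across, with its LED lamp, on a wooden board 190 x 150 x 12 mm (long side along x) fixed to the bench. Origin: centre of the board's underside; z up the lamp's axis. Rim ring 100 mm across, top at z = 53 mm. Under its two ledges (z = 47 to 53 mm, inner edge 35.3 mm from the axis) runs a channel, outer wall 41.4 mm from the axis, floor at z = 40 mm.
- seat (a point): Centre of the channel floor, 40 mm above the bench on the lamp's axis: where the cover's origin ends. Axes as light_base. Cover in: its x axis along the seat's x, either way round, within 0.1 rad, centred to 2 mm. Down on the seat it turns freely, clockwise only seen from above (negative about z), lugs under the ledges, 2 mm play in height. Half way to the lock: 0.63 rad.
- gap (a point): Mouth of the +x gap between the ledges, at rim height (53 mm), 38 mm from the axis; the other gap is straight across, on -x. Each is 28 degrees (18 mm) wide, a white dot on the rim beside it; the lugs go down here. Axes as light_base.
- latch (a point): One of the two facing sprung brass latch balls in the channel's wall, 64 degrees clockwise from each gap, a small steel housing outside it. They start to rub on the lugs at about 0.95 rad of turn and click behind them (locked, red dot on the rim) at 1.26 rad; the channel ends at 1.4 rad.
- lamp_top (a point): Top of the LED lamp, 109 mm above the bench on the axis; the lamp is 42 mm across. The open end of the cover must come over it from above.
- tape: Blue ring of tape, 68 mm diameter, 19 mm high, lying flat; bystander. Origin: centre of its underside.
- polish_tin: Round black shoe-polish tin, 75 mm diameter, 25 mm high; bystander. Origin: centre of its underside.
- screwdriver: Screwdriver with a red handle, 190 mm long, lying at the back; bystander. Origin under its middle.
- mug: Blue mug, 82 mm diameter, 92 mm high, handle on its +y side; bystander. Origin: centre of its underside.
- shoe_brush: Wooden shoe brush, 150 x 48 x 42 mm, bristles down; bystander. Origin: centre of its underside.
- junction_box: White square junction box, 85 x 85 x 39 mm with two black glands; bystander. Origin: centre of its underside.

How it is judged:
By the outcome, as a careful person would: the job done as asked, in the order asked, and still so for the second after the job is handed in, while the arm keeps its last pose, push and grip.
It also fails if it takes over 51 s, if anything falls off the work surface, if the arm or the gripper's body presses on something with over 40 N, if the wrist force passes 120 N, or if a joint passes its speed limit or range.

### The arm

A 7-joint arm with a two-finger parallel gripper is mounted at the origin on the work surface. World frame = base frame: x ahead of the robot, y to its left, z up, the work surface at z = 0. Lengths are in mm, angles in rad, forces in N, time in s.
With the tool pointing down it reaches from about 425 to 925 mm from the base axis. Payload 6.8 kg.
Tool frame: the origin (TCP) lies midway between the tips of the shut fingers; the grasp point (between the pads) lies arm.tcp_to_grasp behind it (arm.tcp_to_grasp is the distance from the TCP to the grasp point, in mm); z points along the fingers, y is the line along which they close (so a half turn about z gives the same grasp; the last joint's range is limited). The gripper opens to 85 mm and grips with 20 to 120 N. Pads are 22 mm wide; open, the fingers measure 114 mm over their backs; the gripper's body (76 mm by 85 mm) begins 54 mm behind the grasp point. The pads swing forward as they close: fully open they stand 13 mm farther back than shut.
Start: joints at [-1.266, 0.477, 0.022, 1.555, -0.011, 1.109, -0.083], TCP at [270.792, 618.32, 231.308] pointing down, gripper open.
Joint ranges: [-2.96, 2.96], [-0.34, 2.1], [-1.41, 1.46], [0.24, 2.44], [-1.37, 4.51], [0.17, 1.92], [-2.96, 2.96]. Speed limits (rad/s): [2.39, 2.39, 3.14, 3.14, 3.14, 3.14, 3.14].

### API

Orientations are given as a rotation vector (axis times angle).
In Python, from bench import arm, cams, trace, tip_of gives the robot as it stands. The module is installed in compiled form; this text tells all that it offers.
- The arm moves only by the shell command python3 -m handwheel 'ROWS' [OPENING] [FORCE]. ROWS is JSON, a list of rows, each an object with "offset": the shift along the world's x, y, z each as a share of 1 m, from -1 to 1, a list of three; "dr": the turn, a rotation vector about the world's x, y, z each as a share of 2 pi rad, from -1 to 1, a list of three. In form: [{"offset": [tx, ty, tz], "dr": [wx, wy, wz]}, ...]. A call has 1 to 12 rows; each row is the pose to reach, as a shift and turn from the pose commanded when the call began, turning the shorter way round; what a row does not reach only later rows make up. A row lasts 1/12 s, in which the tool goes at most 41.7 mm and 7.16 degrees, less where a joint would pass 70% of its speed; a pose out of reach is approached as far as the arm can. A call with a number of a shift or a turn outside -1 to 1 is refused whole. A call with a gripper value outside its range is refused whole. OPENING is the closure in counts, from 0 (fully open) to 255 (shut), set as the call begins (- or left out, the last holds). The fingers move at their own pace and stop on an object; FORCE is the grip in N (left out, the last holds). Time passes only in rows, so rows that repeat a pose let the fingers close. It gives the time, the measured TCP pose, the force, the opening and the grip force at its end, in the units of the state.
- arm.observe(): the state, without advancing time (a new reading comes with each control period).
- cams.capture(name): name is "scene" or "side" or "wrist"; returns a dict with "frame" (480x640x3 uint8, red, green, blue), "camera_matrix" (3x3 intrinsics, pixels), "world_from_camera" (4x4, takes a point from camera to world coordinates). Camera axes: x right, y down, z forward; pixel columns grow to the right and rows downward; lengths in mm; the calibration is good to about 2 mm. A picture is of the moment at which its call begins. There is no depth.
- arm.finish_job(): hands the job in; it is judged then, once.
Trained networks look in a picture, given as the dict that the camera call returned (one of the last four; its "shot" number tells which), for a name from the list of things; names that differ only in an ending like _2 or _b are one class to them, and where a whole thing is asked for, a point or a joint stands for the part that bears it (a point fixed in the world has none). Each returns a list of dicts, best first, with "score" (0 to 1); they miss things now and then, are a little off and sometimes report something else, mostly with a low value. They report only what shows in the picture. A call takes as long as a camera call.
- trace(picture, name): "region" (480x640 bool, what is visible of it) and "pixel" ([column, row] in pixels, amid what is visible of it).
- tip_of(picture, name): "pixel" ([column, row] in pixels: a listed point, or the origin of a listed thing).
The state is a dict: "time": time; "q": joint angles; "dq": joint speeds; "joint_torque": joint torques, N m; "position": TCP position; "tool_rot": TCP orientation; "contact_force": force on the tool from outside, world axes, zero at the start; "moment": the same for the moment, N m; "grip_width": finger opening in mm; "gripper_force": force on a finger pad.
Only numpy, scipy, OpenCV 4.12 (cv2) and the standard library are available. Lean on these libraries where they do the work, as an engineer would, in place of code of your own. Each camera call takes 0.05 s, during which the arm holds its last target. There are 200 camera calls.

## Working session

There is one attempt and no reset: what is moved stays moved. The work goes in short steps, Python scripts to look and compute and a shell command to move; the robot and the scene stay as the last step left them, time stands still between calls to the robot, and variables do not carry over. Pictures are saved under pics/ and viewed, at most 12 in all, crops included, and the job is handed in when it is done.

```bash
mkdir -p pics; cat > h.py <<'E'
from bench import arm,cams,trace,tip_of
import numpy as np,cv2
def ray(p,px):
    K=p["camera_matrix"];T=np.array(p["world_from_camera"])
    d=T[:3,:3]@np.linalg.inv(K)@np.array([px[0],px[1],1.]);return T[:3,3],d/np.linalg.norm(d)
def atz(p,px,z):
    o,d=ray(p,px);return o+d*(z-o[2])/d[2]
def tri(rs):
    A=0;b=0
    for o,d in rs:
        M=np.eye(3)-np.outer(d,d);A=A+M;b=b+M@o
    return np.linalg.solve(A,b)
def save(p,n,c=None):
    f=p["frame"][:,:,::-1]
    if c: f=cv2.resize(f[c[1]:c[3],c[0]:c[2]],None,fx=c[4],fy=c[4],interpolation=cv2.INTER_CUBIC)
    cv2.imwrite("pics/"+n,f)
E
python3 - <<'E'
from h import *
np.set_printoptions(precision=1,suppress=True)
s=arm.observe();print({k:s[k] for k in("time","position","tool_rot","grip_width","gripper_force","contact_force")},arm.tcp_to_grasp)
Z=dict(cover=0,cover_grip=50,cover_lug=2.5,light_base=0,seat=40,gap=53,latch=45,lamp_top=109)
for c in("scene","side","wrist"):
    p=cams.capture(c);save(p,c+".png")
    for n in Z:
        for r in tip_of(p,n)[:3]: print(c,n,round(r["score"],2),np.round(r["pixel"],1),atz(p,r["pixel"],Z[n]))
E
```

```text
{'time': 0.0, 'position': array([270.6, 617.8, 230.3]), 'tool_rot': array([-0.6, -3.1,  0. ]), 'grip_width': 85.22640972218548, 'gripper_force': 0.0, 'contact_force': array([-0.6, -0.3,  0.2])} 18.700000000000003
scene cover 0.88 [253.  305.8] [ 628.6 -163.2    0. ]
scene cover_grip 0.9 [249. 298.] [ 633.2 -169.5   50. ]
scene cover_lug 0.71 [271.7 306.1] [ 651.5 -124.8    2.5]
scene cover_lug 0.25 [177.3 366. ] [ 687.8 -369.4    2.5]
scene light_base 0.78 [347.1 239.9] [567.1 130.9   0. ]
scene seat 0.61 [345.4 230.7] [564.3 125.2  40. ]
scene gap 0.82 [357.7 234. ] [595.9 141.4  53. ]
scene gap 0.56 [432.7 200.8] [595.5 370.2  53. ]
scene latch 0.86 [346.  241.6] [597.5 107.3  45. ]
scene lamp_top 0.9 [348.4 213.9] [567.2 128.  109. ]
side cover 0.94 [377.6 309.4] [ 639.5 -150.8    0. ]
side cover_grip 0.76 [377.9 296.7] [ 629.  -168.2   50. ]
side light_base 0.97 [295.3 236.4] [561.9 119.4   0. ]
side seat 0.96 [296.  220.2] [565.4 123.1  40. ]
side gap 0.7 [309.4 207.2] [602.7 143.3  53. ]
side gap 0.24 [297.  233.6] [547.7  58.4  53. ]
side latch 0.93 [312.  220.5] [595.5 104.1  45. ]
side lamp_top 0.77 [296.8 191.4] [570.2 128.4 109. ]
```

View pics/scene.png

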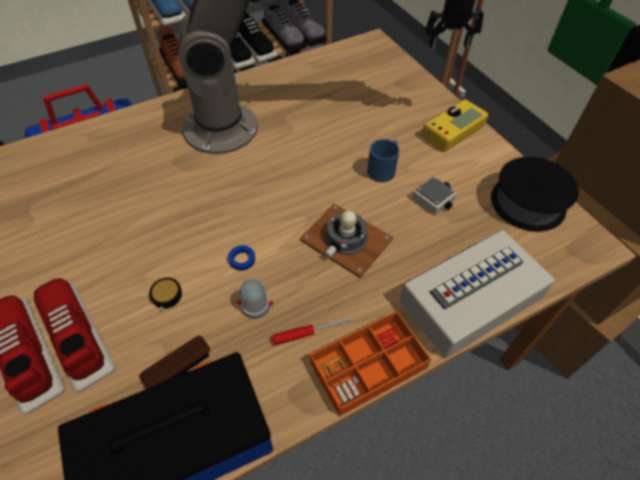

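View pics/side.png

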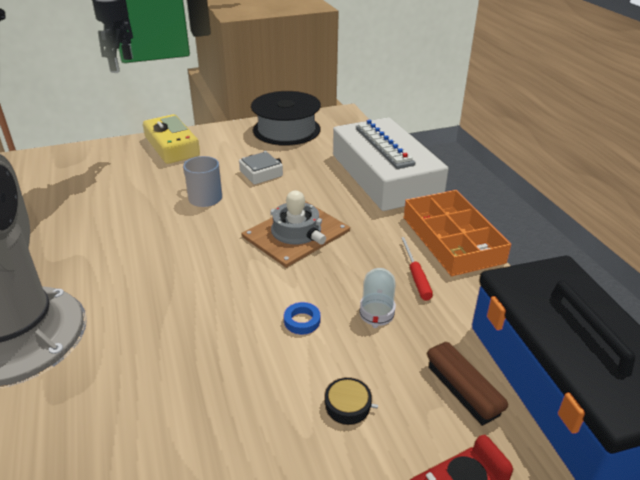

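Scene view: cover at px (253,298) with red tabs either side, light base at (347,232), tape (241,257). The side view agrees. I'll pass above the light so the wrist camera can see it.

```bash
python3 -m handwheel '[{"offset":[0.23,-0.49,0.1],"dr":[0,0,0]},{"offset":[0.23,-0.49,0.1],"dr":[0,0,0]},{"offset":[0.23,-0.49,0.1],"dr":[0,0,0]},{"offset":[0.23,-0.49,0.1],"dr":[0,0,0]},{"offset":[0.23,-0.49,0.1],"dr":[0,0,0]},{"offset":[0.23,-0.49,0.1],"dr":[0,0,0]},{"offset":[0.23,-0.49,0.1],"dr":[0,0,0]},{"offset":[0.23,-0.49,0.1],"dr":[0,0,0]},{"offset":[0.23,-0.49,0.1],"dr":[0,0,0]},{"offset":[0.23,-0.49,0.1],"dr":[0,0,0]},{"offset":[0.23,-0.49,0.1],"dr":[0,0,0]},{"offset":[0.23,-0.49,0.1],"dr":[0,0,0]}]' 0 20
python3 - <<'E'
from h import *
np.set_printoptions(precision=2,suppress=True)
p=cams.capture("wrist");save(p,"w1.png");print(p["world_from_camera"],arm.observe()["q"])
from scipy.spatial.transform import Rotation as R
print(R.from_rotvec(arm.observe()["tool_rot"]).as_matrix())
for n,z in dict(light_base=0,seat=40,gap=53,latch=45,lamp_top=109).items():
    for r in tip_of(p,n)[:3]: print(n,round(r["score"],2),np.round(r["pixel"],1),atz(p,r["pixel"],z))
E
```

```text
time: 2.35
position: [480.2, 171.2, 322.9]
tool_rot: [0.644, 3.074, 0.001]
contact_force: [1.3, 0.3, 0.7]
grip_width: 85.7
gripper_force: 0.0
[[  0.4    0.88   0.27 411.72]
 [  0.92  -0.38  -0.12 199.75]
 [  0.     0.3   -0.96 464.63]
 [  0.     0.     0.     1.  ]] [-0.7   0.12  0.28  1.84 -0.03  1.19  0.73]
[[-0.91  0.41  0.  ]
 [ 0.41  0.91 -0.  ]
 [-0.01  0.   -1.  ]]
light_base 0.64 [323.9 259.3] [567.81 127.53   0.  ]
light_base 0.21 [260.2 402. ] [755.97 -70.31   0.  ]
gap 0.82 [344.7 289.1] [599.03 144.04  53.  ]
latch 0.84 [313.1 291.6] [589.1  102.73  45.  ]
lamp_top 0.62 [322.6 290.5] [565.11 127.97 109.  ]
```

View pics/w1.png

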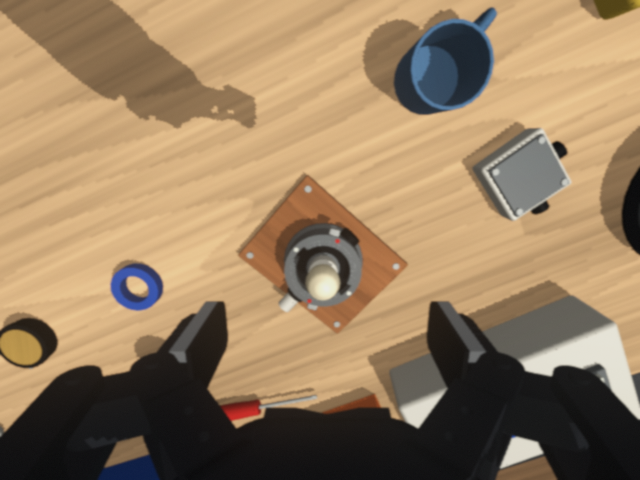

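The wrist view shows the base at px (323,262), its board screws at (308,188), (396,266), (337,324) and (250,254), and red dots near (338,240) and (309,300). Next I compute the board's yaw.

```bash
python3 - <<'E'
from h import *
np.set_printoptions(precision=2,suppress=True)
p=cams.capture("wrist");save(p,"w1c.png",(235,165,415,340,4.4))
S=[atz(p,x,12)[:2] for x in [(308,188),(396,266),(337,324),(250,254)]]
print(np.array(S),np.mean(S,0))
for i in range(4):
    d=S[(i+1)%4]-S[i];print(np.linalg.norm(d),np.degrees(np.arctan2(d[1],d[0])))
E
```

```text
[[462.31 153.69]
 [611.62 222.04]
 [663.6  109.79]
 [513.82  41.67]] [562.84 131.8 ]
164.21719635887604 24.596336737665155
123.69772614539697 -65.15568297307591
164.5416527212017 -155.54358672622283
123.2949179142875 114.69457793759433
```

View pics/w1c.png

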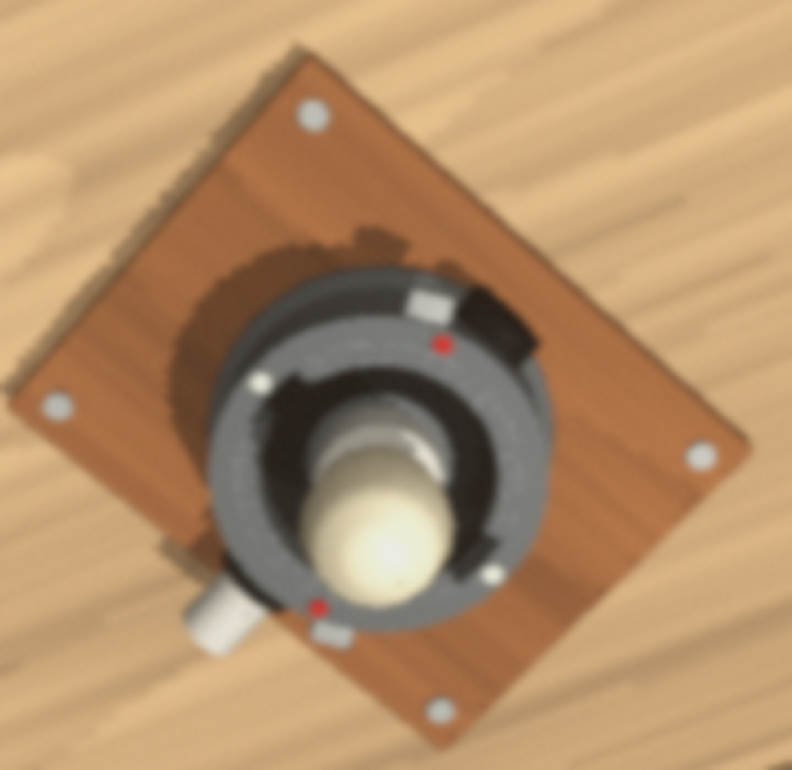

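Seat yaw is about 24.6° and the white dots confirm the gap axis. Now a closer look at the cover.

```bash
python3 -m handwheel '[{"offset":[0.07,-0.29,0],"dr":[0,0,0]},{"offset":[0.07,-0.29,0],"dr":[0,0,0]},{"offset":[0.07,-0.29,0],"dr":[0,0,0]},{"offset":[0.07,-0.29,0],"dr":[0,0,0]},{"offset":[0.07,-0.29,0],"dr":[0,0,0]},{"offset":[0.07,-0.29,0],"dr":[0,0,0]},{"offset":[0.07,-0.29,0],"dr":[0,0,0]},{"offset":[0.07,-0.29,0],"dr":[0,0,0]},{"offset":[0.07,-0.29,0],"dr":[0,0,0]},{"offset":[0.07,-0.29,0],"dr":[0,0,0]},{"offset":[0.07,-0.29,0],"dr":[0,0,0]},{"offset":[0.07,-0.29,0],"dr":[0,0,0]}]'
python3 - <<'E'
from h import *
np.set_printoptions(precision=2,suppress=True)
p=cams.capture("wrist");p=cams.capture("wrist");save(p,"w2.png");print(arm.observe()["position"],arm.observe()["q"],arm.observe()["dq"])
for n,z in dict(cover=0,cover_grip=50,cover_lug=2.5,tape=0,screwdriver=0).items():
    for r in tip_of(p,n)[:3]: print(n,round(r["score"],2),np.round(r["pixel"],1),atz(p,r["pixel"],z))
hsv=cv2.cvtColor(p["frame"],cv2.COLOR_RGB2HSV);m=(((hsv[...,0]<8)|(hsv[...,0]>172))&(hsv[...,1]>150)&(hsv[...,2]>80)).astype(np.uint8)
n,l,st,c=cv2.connectedComponentsWithStats(m)
for i in range(1,n):
    if st[i,4]>8: print(st[i],c[i],atz(p,c[i],22))
E
```

```text
time: 3.7
position: [549.8, -114.1, 321.9]
tool_rot: [-0.637, -3.076, -0.001]
contact_force: [-0.8, 0.6, -0.2]
grip_width: 85.5
gripper_force: 0.0
[ 549.77 -114.89  322.11] [-0.31  0.22  0.49  1.74 -0.11  1.2   1.37] [ 0.01  0.    0.01 -0.    0.   -0.    0.  ]
cover 0.98 [324.1 257.1] [ 634.02 -156.05    0.  ]
cover_grip 0.64 [320.6 271.9] [ 634.47 -160.82   50.  ]
cover_lug 0.8 [349.6 261.1] [ 653.26 -124.59    2.5 ]
tape 0.96 [294.6 162.9] [ 497.37 -139.13    0.  ]
screwdriver 0.95 [406.9 304. ] [751.71 -71.92   0.  ]
[549  85   5   5  16] [551.12  87.  ] [537.27 179.14  22.  ]
[505 163   3   3   9] [506. 164.] [603.44 107.3   22.  ]
[   0  237  100  168 7995] [ 35.71 327.58] [ 560.05 -582.4    22.  ]
[292 256   6   7  36] [294.53 259.33] [ 613.7  -191.19   22.  ]
[346 262   6   7  38] [348.5 265. ] [ 650.69 -126.52   22.  ]
[ 347  302   66   26 1065] [379.25 314.51] [ 738.95 -114.81   22.  ]
[505 326  28  16 258] [518.59 333.54] [849.55  61.99  22.  ]
```

View pics/w2.png

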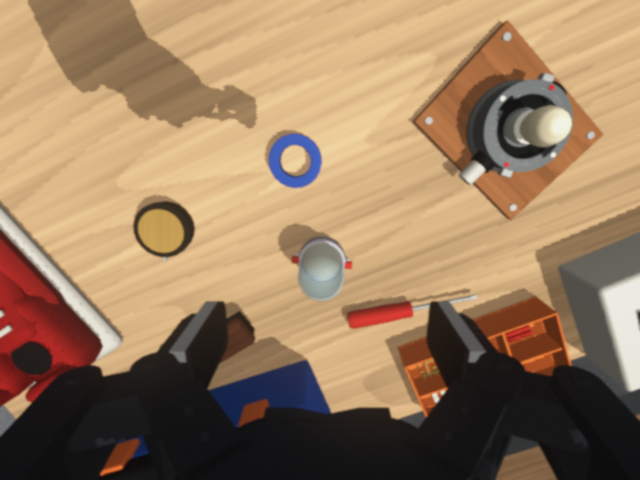

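The tabs at px (294,259) and (349,265) put the cover near (633,-159) with yaw about 60°. I'll hover above it and recheck.

```bash
python3 -m handwheel '[{"offset":[0.04,-0.02,-0.09],"dr":[0,0,0]},{"offset":[0.083,-0.044,-0.19],"dr":[0,0,0]},{"offset":[0.083,-0.044,-0.19],"dr":[0,0,0]},{"offset":[0.083,-0.044,-0.19],"dr":[0,0,0]},{"offset":[0.083,-0.044,-0.19],"dr":[0,0,0]},{"offset":[0.083,-0.044,-0.19],"dr":[0,0,0]},{"offset":[0.083,-0.044,-0.19],"dr":[0,0,0]},{"offset":[0.083,-0.044,-0.19],"dr":[0,0,0]}]'
python3 - <<'E'
from h import *
np.set_printoptions(precision=2,suppress=True)
p=cams.capture("wrist");p=cams.capture("wrist");save(p,"w3.png");print(arm.observe()["position"],arm.observe()["q"])
for n,z in dict(cover=0,cover_grip=50,cover_lug=2.5).items():
    for r in tip_of(p,n)[:2]: print(n,round(r["score"],2),np.round(r["pixel"],1),atz(p,r["pixel"],z))
hsv=cv2.cvtColor(p["frame"],cv2.COLOR_RGB2HSV);m=(((hsv[...,0]<8)|(hsv[...,0]>172))&(hsv[...,1]>150)&(hsv[...,2]>80)).astype(np.uint8)
n,l,st,c=cv2.connectedComponentsWithStats(m)
for i in range(1,n):
    if st[i,4]>8: print(st[i],c[i],atz(p,c[i],19))
E
```

```text
time: 4.72
position: [632.9, -161.0, 133.1]
tool_rot: [0.644, 3.074, -0.0]
contact_force: [0.2, -0.7, 0.1]
grip_width: 85.4
gripper_force: 0.0
[ 633.7  -160.83  134.89] [-0.15  0.57  0.43  1.72 -0.29  0.91  1.56]
cover 0.64 [331.6 226.2] [ 633.79 -157.83    0.  ]
cover_lug 0.88 [374.2 229.7] [ 649.98 -126.55    2.5 ]
[276 221  12  14 145] [281.56 227.54] [ 614.52 -191.99   19.  ]
[372 231  12  13 118] [377.76 236.88] [ 651.38 -126.46   19.  ]
[454 301  33  28 503] [472.97 312.66] [745.31 -77.13  19.  ]
[ 372  309   57   38 1624] [400.95 328.32] [ 735.2  -137.58   19.  ]
```

View pics/w3.png

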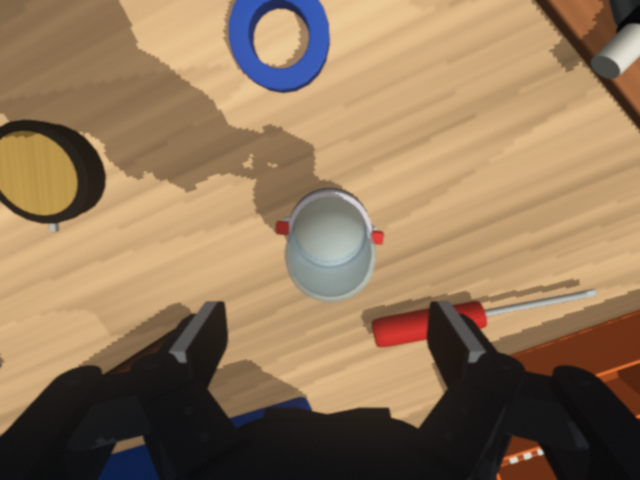

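The hover view puts the cover at (633,-159) with yaw 60.6°, midway between the fingers. Descending, then closing in stages.

```bash
python3 -m handwheel '[{"offset":[0,0.0015,-0.03],"dr":[0,0,0]},{"offset":[0,0.0015,-0.06],"dr":[0,0,0]},{"offset":[0,0.0015,-0.085],"dr":[0,0,0]},{"offset":[0,0.0015,-0.103],"dr":[0,0,0]},{"offset":[0,0.0015,-0.103],"dr":[0,0,0]},{"offset":[0,0.0015,-0.103],"dr":[0,0,0]},{"offset":[0,0.0015,-0.103],"dr":[0,0,0]}]' 0 20
python3 -m handwheel '[{"offset":[0,0,0],"dr":[0,0,0]},{"offset":[0,0,0],"dr":[0,0,0]},{"offset":[0,0,0],"dr":[0,0,0]},{"offset":[0,0,0],"dr":[0,0,0]},{"offset":[0,0,0],"dr":[0,0,0]}]' 70 20
```

```text
time: 5.55
position: [633.9, -159.6, 31.1]
tool_rot: [0.643, 3.072, 0.0]
contact_force: [-0.4, 0.9, 0.7]
grip_width: 85.5
gripper_force: 0.0
time: 5.97
position: [632.9, -159.2, 29.6]
tool_rot: [0.644, 3.074, 0.0]
contact_force: [-0.4, -0.2, 1.5]
grip_width: 62.1
gripper_force: 0.0
```

```bash
python3 -m handwheel '[{"offset":[0,0,0],"dr":[0,0,0]},{"offset":[0,0,0],"dr":[0,0,0]},{"offset":[0,0,0],"dr":[0,0,0]}]' 82 20; python3 -m handwheel '[{"offset":[0,0,0],"dr":[0,0,0]},{"offset":[0,0,0],"dr":[0,0,0]},{"offset":[0,0,0],"dr":[0,0,0]}]' 85 20
```

```text
time: 6.22
position: [632.9, -159.1, 29.5]
tool_rot: [0.644, 3.075, 0.0]
contact_force: [-0.2, 0.7, 5.1]
grip_width: 58.6
gripper_force: 8.7
time: 6.47
position: [632.9, -159.2, 29.5]
tool_rot: [0.644, 3.075, 0.001]
contact_force: [-0.9, 1.2, 5.3]
grip_width: 57.7
gripper_force: 20.7
```

```bash
python3 -m handwheel '[{"offset":[0,0,0],"dr":[0,0,0]},{"offset":[0,0,0],"dr":[0,0,0]},{"offset":[0,0,0],"dr":[0,0,0]}]' 84 20; python3 -m handwheel '[{"offset":[0,0,0.005],"dr":[0,0,0]},{"offset":[0,0,0.015],"dr":[0,0,0]},{"offset":[0,0,0.03],"dr":[0,0,0]},{"offset":[0,0,0.03],"dr":[0,0,0]},{"offset":[0,0,0.03],"dr":[0,0,0]}]'; python3 -m handwheel '[{"offset":[0,0,0.0],"dr":[0,0,0]}]'
```

```text
time: 6.72
position: [632.9, -159.1, 29.6]
tool_rot: [0.643, 3.075, 0.001]
contact_force: [-1.1, 1.1, 5.1]
grip_width: 58.1
gripper_force: 20.7
time: 7.13
position: [633.7, -159.7, 60.7]
tool_rot: [0.643, 3.072, 0.0]
contact_force: [1.0, 0.1, -1.8]
grip_width: 57.6
gripper_force: 22.2
time: 7.22
position: [632.7, -159.2, 59.4]
tool_rot: [0.644, 3.075, 0.0]
contact_force: [-0.2, 0.5, -2.3]
grip_width: 58.0
gripper_force: 22.2
```

Lifted: the wrist reads about −2 N, which matches 0.22 kg. I'll ease the grip slightly.

```bash
python3 -m handwheel '[{"offset":[0,0,0],"dr":[0,0,0]},{"offset":[0,0,0],"dr":[0,0,0]},{"offset":[0,0,0],"dr":[0,0,0]}]' 82 20; python3 -m handwheel '[{"offset":[0,0,0],"dr":[0,0,0]},{"offset":[0,0,0],"dr":[0,0,0]}]' 81
```

```text
time: 7.47
position: [632.4, -159.2, 58.6]
tool_rot: [-0.644, -3.074, 0.0]
contact_force: [-0.6, 0.4, -0.9]
grip_width: 58.1
gripper_force: 13.5
time: 7.63
position: [632.6, -159.3, 58.9]
tool_rot: [-0.644, -3.075, 0.0]
contact_force: [-0.4, -0.6, -1.5]
grip_width: 58.6
gripper_force: 2.0
```

```bash
python3 -m handwheel '[{"offset":[0,0,0],"dr":[0,0,0]},{"offset":[0,0,0],"dr":[0,0,0]},{"offset":[0,0,0],"dr":[0,0,0]}]' 83 20; python3 - <<'E'
from h import *
np.set_printoptions(precision=2,suppress=True)
p=cams.capture("wrist");save(p,"w4.png");print(arm.observe()["position"],p["world_from_camera"])
hsv=cv2.cvtColor(p["frame"],cv2.COLOR_RGB2HSV);m=(((hsv[...,0]<8)|(hsv[...,0]>172))&(hsv[...,1]>150)&(hsv[...,2]>80)).astype(np.uint8)
n,l,st,c=cv2.connectedComponentsWithStats(m)
for i in range(1,n):
    if st[i,4]>8: print(st[i],c[i],[atz(p,c[i],z) for z in (19,49)])
E
```

```text
time: 7.88
position: [632.7, -159.3, 59.1]
tool_rot: [-0.644, -3.075, -0.0]
contact_force: [0.3, -0.2, -2.9]
grip_width: 58.1
gripper_force: 17.5
[ 632.68 -159.32   59.13] [[   0.4     0.88    0.27  564.36]
 [   0.92   -0.38   -0.12 -130.65]
 [   0.      0.3    -0.96  200.86]
 [   0.      0.      0.      1.  ]]
[241 276  20  18 304] [250.38 284.11] [array([ 622.31, -204.02,   19.  ]), array([ 612.75, -191.92,   49.  ])]
```

View pics/w4.png

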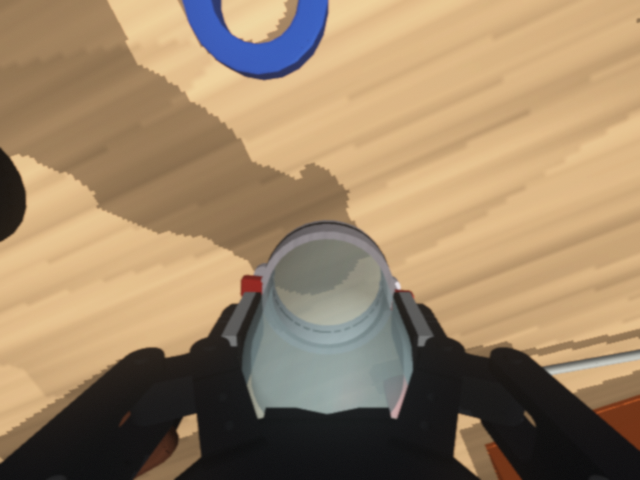

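The cover is held without slip (left tab at px (250,284)). Lifting, turning and moving to just short of the light.

```bash
python3 -m handwheel '[{"offset":[0,0,0.03],"dr":[0,0,0]},{"offset":[0,0,0.07],"dr":[0,0,-0.01]},{"offset":[-0.002,0.02,0.1],"dr":[0,0,-0.02]},{"offset":[-0.005,0.05,0.116],"dr":[0,0,-0.035]},{"offset":[-0.008,0.08,0.116],"dr":[0,0,-0.05]},{"offset":[-0.011,0.11,0.116],"dr":[0,0,-0.065]},{"offset":[-0.014,0.14,0.116],"dr":[0,0,-0.08]},{"offset":[-0.017,0.17,0.116],"dr":[0,0,-0.09]},{"offset":[-0.019,0.19,0.116],"dr":[0,0,-0.099]},{"offset":[-0.021,0.21,0.116],"dr":[0,0,-0.099]},{"offset":[-0.021,0.21,0.116],"dr":[0,0,-0.099]},{"offset":[-0.021,0.21,0.116],"dr":[0,0,-0.099]}]'
python3 - <<'E'
from h import *
np.set_printoptions(precision=2,suppress=True)
p=cams.capture("wrist");p=cams.capture("wrist");save(p,"w5.png",(100,20,500,420,1.5));s=arm.observe();print(s["position"],s["q"],s["gripper_force"])
for n,z in dict(light_base=0,seat=40,gap=53,latch=45,lamp_top=109).items():
    for r in tip_of(p,n)[:2]: print(n,round(r["score"],2),np.round(r["pixel"],1),atz(p,r["pixel"],z))
hsv=cv2.cvtColor(p["frame"],cv2.COLOR_RGB2HSV)
for nm,m,z in(("red",((hsv[...,0]<8)|(hsv[...,0]>172))&(hsv[...,1]>120)&(hsv[...,2]>80),(53,166)),("white",(hsv[...,1]<45)&(hsv[...,2]>185),(53,12))):
  n,l,st,c=cv2.connectedComponentsWithStats(m.astype(np.uint8))
  for i in range(1,n):
    if 5<st[i,4]<400: print(nm,st[i],c[i],[atz(p,c[i],q) for q in z])
E
```

```text
time: 8.93
position: [611.5, 52.4, 175.0]
tool_rot: [-1.549, -2.733, -0.0]
contact_force: [-0.3, -0.7, -1.8]
grip_width: 57.9
gripper_force: 17.9
[611.74  49.43 175.3 ] [-0.63  0.49  0.61  1.79 -0.33  0.96  0.65] 17.910813542548567
light_base 0.83 [330.2 116.7] [568.74 127.74   0.  ]
light_base 0.29 [326.7 101.6] [559.87 136.66   0.  ]
gap 0.96 [379.  115.3] [599.37 144.29  53.  ]
latch 0.61 [341.3 162.7] [594.11 101.4   45.  ]
lamp_top 0.56 [324.3 105.8] [564.62 126.17 109.  ]
red [308  37   8   9  60] [311.72  41.12] [array([533.76, 160.53,  53.  ]), array([550.89, 140.47, 166.  ])]
red [335 170   7   8  42] [338.   173.33] [array([595.49,  93.76,  53.  ]), array([586.19, 102.29, 166.  ])]
red [241 276  21  20 325] [250.74 284.23] [array([580.49, -21.9 ,  53.  ]), array([577.61,  36.16, 166.  ])]
red [396 291  11   1  11] [401. 291.] [array([692.01,  37.44,  53.  ]), array([641.38,  70.09, 166.  ])]
white [224  11  11  13 106] [228.77  16.82] [array([478.85, 144.55,  53.  ]), array([464.11, 149.35,  12.  ])]
white [291  24  18  16 186] [299.39  31.72] [array([523.76, 161.14,  53.  
[... 331 characters left out ...]
, array([610.98, 151.13,  12.  ])]
white [221 174  10   9  73] [225.56 178.03] [array([523.83,  46.86,  53.  ]), array([516.07,  36.48,  12.  ])]
white [342 174  16  14 142] [349.83 180.56] [array([606.07,  93.74,  53.  ]), array([611.09,  90.64,  12.  ])]
white [405 193  10  10  72] [409.58 197.76] [array([652.8 , 106.23,  53.  ]), array([665.08, 105.08,  12.  ])]
white [445 321   8  10  43] [448.56 325.42] [array([746.21,  31.53,  53.  ]), array([772.99,  18.77,  12.  ])]
white [392 377  15  40 162] [399.57 398.4 ] [array([753.48, -54.4 ,  53.  ]), array([781.4 , -80.51,  12.  ])]
white [494 450  10   8  49] [498.55 453.96] [array([876.28, -59.67,  53.  ]), array([923.27, -86.6 ,  12.  ])]
```

View pics/w5.png

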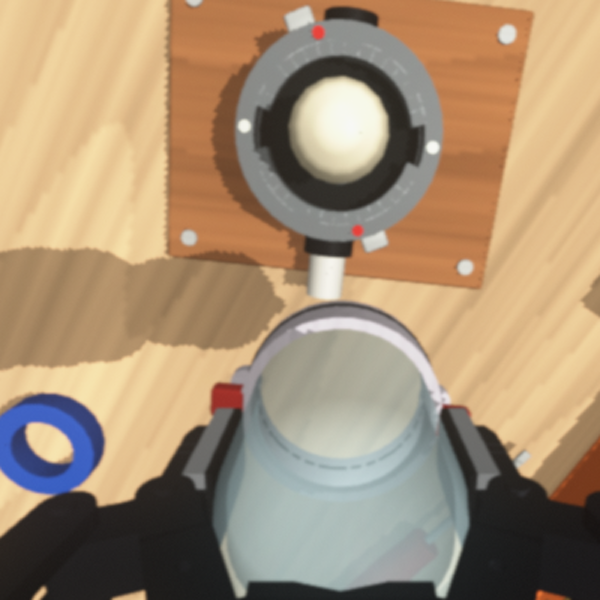

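The white dots (262,103) and (388,118), the red dots and the screws all put the light centre at (564.6,127.2) with yaw 24.65°. The cover's yaw is about 25°. Moving over the lamp and cross-checking with the fixed cameras.

```bash
python3 -m handwheel '[{"offset":[-0.012,0.019,0],"dr":[0,0,0]},{"offset":[-0.024,0.038,0],"dr":[0,0,0]},{"offset":[-0.035,0.057,0],"dr":[0,0,0]},{"offset":[-0.0467,0.0757,0],"dr":[0,0,0]},{"offset":[-0.0467,0.0757,0],"dr":[0,0,0]},{"offset":[-0.0467,0.0757,0],"dr":[0,0,0]},{"offset":[-0.0467,0.0757,0],"dr":[0,0,0]},{"offset":[-0.0467,0.0757,0],"dr":[0,0,0]}]'
python3 - <<'E'
from h import *
np.set_printoptions(precision=2,suppress=True)
s=arm.observe();print(s["position"],s["contact_force"],s["q"])
ims=[]
for c in("scene","side"):
    p=cams.capture(c);C=p["frame"]
    hsv=cv2.cvtColor(C,cv2.COLOR_RGB2HSV);m=((hsv[...,0]<8)|(hsv[...,0]>172))&(hsv[...,1]>110)&(hsv[...,2]>60)
    for n,z in dict(cover=146,cover_grip=196,cover_lug=148.5,light_base=0,seat=40,gap=53,lamp_top=109).items():
        for r in tip_of(p,n)[:1]: print(c,n,round(r["score"],2),np.round(r["pixel"],1),atz(p,r["pixel"],z))
    x,y=(350,200) if c=="scene" else (297,180)
    n,l,st,ce=cv2.connectedComponentsWithStats(m.astype(np.uint8))
    for i in range(1,n):
        if abs(ce[i][0]-x)<40 and abs(ce[i][1]-y)<60: print("red",st[i],ce[i],atz(p,ce[i],165))
    ims.append(cv2.resize(C[y-65:y+65,x-45:x+45],None,fx=4.4,fy=4.4,interpolation=cv2.INTER_CUBIC))
cv2.imwrite("pics/h.png",np.hstack(ims)[:,:,::-1])
E
```

```text
time: 9.95
position: [565.6, 125.0, 175.3]
tool_rot: [1.556, 2.728, -0.0]
contact_force: [-0.3, 0.0, -2.3]
grip_width: 57.6
gripper_force: 17.9
[565.6  125.01 175.34] [-0.27  0.   -2.27] [-0.79  0.43  0.61  1.88 -0.31  0.93  0.49]
scene cover 0.78 [347.7 201.1] [557.77 129.42 146.  ]
scene cover_lug 0.84 [359.  211.6] [599.65 135.05 148.5 ]
scene light_base 0.67 [349.1 243.6] [579.71 129.49   0.  ]
scene seat 0.92 [350.4 231.7] [573.01 134.74  40.  ]
scene gap 0.61 [359.3 236.7] [604.88 140.6   53.  ]
scene lamp_top 0.91 [350.1 212.4] [565.14 134.05 109.  ]
red [335 192   1   1   1] [335. 192.] [532.9  108.27 165.  ]
red [360 203   4   6  19] [361.42 205.58] [598.  141.2 165. ]
red [341 241   2   1   2] [341.5 241. ] [663.58  50.49 165.  ]
side cover 0.61 [291.8 175.3] [562.11 134.74 146.  ]
side cover_grip 0.91 [294.1 155.8] [565.15 124.92 196.  ]
side cover_lug 0.73 [306.3 169.9] [596.07 142.18 148.5 ]
side light_base 0.93 [294.3 233.4] [563.09 130.76   0.  ]
side seat 0.89 [295.3 220.2] [564.   123.56  40.  ]
side gap 0.76 [306.1 207.8] [595.12 143.39  53.  ]
side lamp_top 0.62 [297.4 193.2] [569.3  121.22 109.  ]
red [309 161   2   3   5] [309.6 161.8] [604.23 144.6  165.  ]
red [279 173   5   5  21] [281. 175.] [532.94 111.66 165.  ]
red [277 208   1   1   1] [277. 208.] [492.85  -0.89 165.  ]
red [314 219   1   1   1] [314. 219.] [545.83 -56.46 165.  ]
```

View pics/h.png

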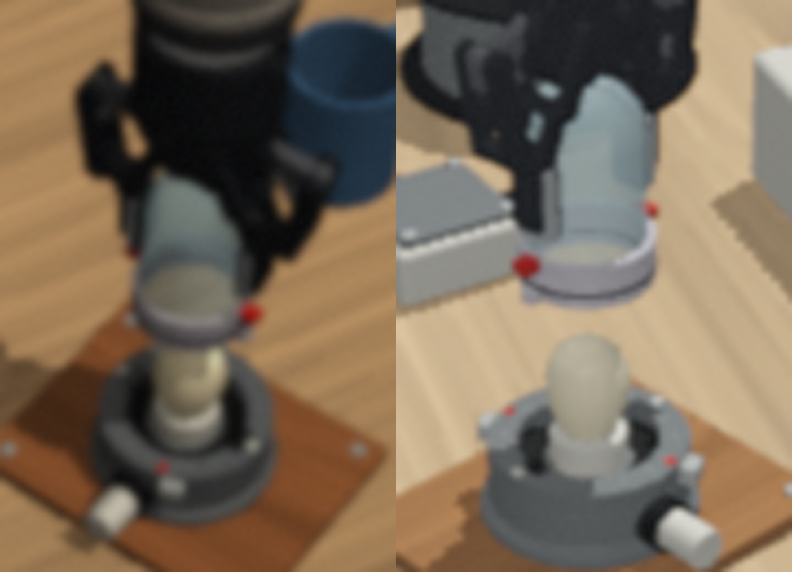

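The cover is upright above the lamp, with both tabs on the gap axis. A small correction, then down in stages.

```bash
python3 -m handwheel '[{"offset":[-0.0006,0.0015,0],"dr":[0,0,0]},{"offset":[-0.0006,0.0015,-0.015],"dr":[0,0,0]},{"offset":[-0.0006,0.0015,-0.03],"dr":[0,0,0]},{"offset":[-0.0006,0.0015,-0.045],"dr":[0,0,0]},{"offset":[-0.0006,0.0015,-0.06],"dr":[0,0,0]},{"offset":[-0.0006,0.0015,-0.075],"dr":[0,0,0]},{"offset":[-0.0006,0.0015,-0.085],"dr":[0,0,0]},{"offset":[-0.0006,0.0015,-0.087],"dr":[0,0,0]},{"offset":[-0.0006,0.0015,-0.087],"dr":[0,0,0]},{"offset":[-0.0006,0.0015,-0.087],"dr":[0,0,0]},{"offset":[-0.0006,0.0015,-0.087],"dr":[0,0,0]}]'
python3 - <<'E'
from h import *
np.set_printoptions(precision=2,suppress=True)
s=arm.observe();print(s["position"],s["contact_force"],s["q"])
p=cams.capture("wrist");save(p,"w6.png",(140,150,520,430,2))
E
```

```text
time: 11.67
position: [565.1, 128.0, 89.0]
tool_rot: [1.554, 2.729, 0.002]
contact_force: [0.4, 0.2, -2.2]
grip_width: 57.8
gripper_force: 17.9
[565.12 128.03  89.05] [ 0.42  0.16 -2.23] [-0.73  0.55  0.54  1.93 -0.4   0.76  0.57]
```

View pics/w6.png

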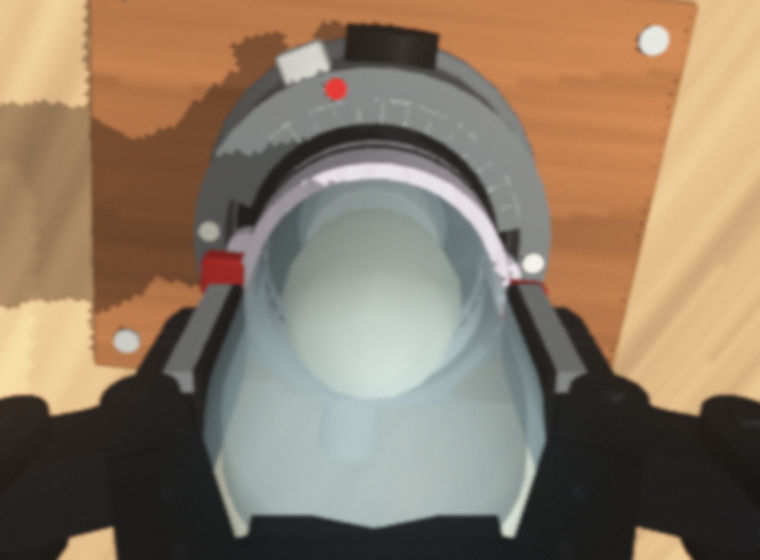

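Left lug at crop px (240,240), beside the left gap; white dots at (208,231) and (533,263). Measuring the offset from this picture.

```bash
python3 - <<'E'
from h import *
np.set_printoptions(precision=2,suppress=True)
p=cams.capture("wrist");s=arm.observe();print(s["position"])
hsv=cv2.cvtColor(p["frame"],cv2.COLOR_RGB2HSV)
n,l,st,c=cv2.connectedComponentsWithStats((((hsv[...,0]<8)|(hsv[...,0]>172))&(hsv[...,1]>120)&(hsv[...,2]>60)).astype(np.uint8))
for i in range(1,n):
    if st[i,4]>8: print(st[i],c[i],atz(p,c[i],53),atz(p,c[i],78.7))
a=atz(p,(244,265.5),53);b=atz(p,(406.5,281.5),53);print(a,b,(a+b)/2,np.linalg.norm(a-b),np.degrees(np.arctan2(*(b-a)[[1,0]])))
E
python3 -m handwheel '[{"offset":[0,0,0],"dr":[0,0,0]}]'
```

```text
[565.   128.08  88.98]
[302 189  11  11  93] [307.51 194.15] [533.86 160.67  53.  ] [532.88 165.08  78.7 ]
[240 275  22  22 354] [250.07 284.12] [531.4   99.92  53.  ] [530.77 113.11  78.7 ]
[523.4  108.23  53.  ] [606.28 146.33  53.  ] [564.84 127.28  53.  ] 91.21605606357919 24.686608201885985
time: 11.85
position: [564.8, 128.1, 88.8]
tool_rot: [1.554, 2.73, 0.001]
contact_force: [0.4, 0.3, -1.8]
grip_width: 58.1
gripper_force: 17.9
```

```bash
python3 -m handwheel '[{"offset":[0,-0.0011,0],"dr":[0,0,0]},{"offset":[0,-0.0011,-0.002],"dr":[0,0,0]},{"offset":[0,-0.0011,-0.004],"dr":[0,0,0]},{"offset":[0,-0.0011,-0.005],"dr":[0,0,0]},{"offset":[0,-0.0011,-0.005],"dr":[0,0,0]}]'; python3 -m handwheel '[{"offset":[0,0,-0.002],"dr":[0,0,0]},{"offset":[0,0,-0.004],"dr":[0,0,0]},{"offset":[0,0,-0.004],"dr":[0,0,0]},{"offset":[0,0,-0.004],"dr":[0,0,0]}]'
```

```text
time: 12.27
position: [564.1, 126.8, 82.7]
tool_rot: [-1.554, -2.73, 0.001]
contact_force: [0.6, 0.2, -2.5]
grip_width: 58.1
gripper_force: 17.9
time: 12.6
position: [564.3, 126.8, 79.0]
tool_rot: [-1.554, -2.73, 0.0]
contact_force: [0.2, -0.5, -1.5]
grip_width: 58.0
gripper_force: 17.9
```

```bash
python3 -m handwheel '[{"offset":[0,0,-0.002],"dr":[0,0,0]},{"offset":[0,0,-0.004],"dr":[0,0,0]},{"offset":[0,0,-0.005],"dr":[0,0,0]},{"offset":[0,0,-0.005],"dr":[0,0,0]},{"offset":[0,0,-0.005],"dr":[0,0,0]}]'; python3 -m handwheel '[{"offset":[0,0,-0.001],"dr":[0,0,0]},{"offset":[0,0,-0.002],"dr":[0,0,0]},{"offset":[0,0,-0.003],"dr":[0,0,0]},{"offset":[0,0,-0.003],"dr":[0,0,0]}]'
```

```text
time: 13.02
position: [564.3, 126.8, 74.0]
tool_rot: [-1.554, -2.73, 0.0]
contact_force: [0.8, -0.6, -1.7]
grip_width: 58.0
gripper_force: 17.9
time: 13.35
position: [564.3, 126.8, 70.9]
tool_rot: [-1.554, -2.73, 0.0]
contact_force: [-0.3, -0.7, -1.8]
grip_width: 58.0
gripper_force: 17.9
```

Going in without contact. Feeling for the seat in 1 mm steps.

```bash
python3 -m handwheel '[{"offset":[0,0,-0.0005],"dr":[0,0,0]},{"offset":[0,0,-0.001],"dr":[0,0,0]},{"offset":[0,0,-0.001],"dr":[0,0,0]}]'; python3 -m handwheel '[{"offset":[0,0,-0.0005],"dr":[0,0,0]},{"offset":[0,0,-0.001],"dr":[0,0,0]},{"offset":[0,0,-0.001],"dr":[0,0,0]}]'
```

```text
time: 13.6
position: [564.4, 126.8, 70.1]
tool_rot: [-1.554, -2.73, 0.0]
contact_force: [0.0, -0.1, -1.2]
grip_width: 57.8
gripper_force: 17.9
time: 13.85
position: [564.5, 126.8, 69.5]
tool_rot: [-1.554, -2.73, -0.0]
contact_force: [-1.0, 0.1, 3.5]
grip_width: 57.6
gripper_force: 18.2
```

Seat contact at TCP z 69.5, as predicted. Turning clockwise slowly.

```bash
python3 -m handwheel '[{"offset":[0,0,0],"dr":[0,0,-0.006]},{"offset":[0,0,0],"dr":[0,0,-0.014]},{"offset":[0,0,0],"dr":[0,0,-0.022]},{"offset":[0,0,0],"dr":[0,0,-0.03]},{"offset":[0,0,0],"dr":[0,0,-0.038]},{"offset":[0,0,0],"dr":[0,0,-0.046]},{"offset":[0,0,0],"dr":[0,0,-0.05]},{"offset":[0,0,0],"dr":[0,0,-0.05]}]'; python3 -c "
from h import *
print(arm.observe()['moment'])"
```

```text
time: 14.52
position: [564.9, 126.7, 69.5]
tool_rot: [1.962, 2.452, 0.001]
contact_force: [-0.1, -1.2, 4.0]
grip_width: 58.2
gripper_force: 18.2
[-0.17593921  0.13272288 -0.07701498]
```

```bash
python3 -m handwheel '[{"offset":[0,0,0],"dr":[0,0,-0.008]},{"offset":[0,0,0],"dr":[0,0,-0.016]},{"offset":[0,0,0],"dr":[0,0,-0.024]},{"offset":[0,0,0],"dr":[0,0,-0.032]},{"offset":[0,0,0],"dr":[0,0,-0.04]},{"offset":[0,0,0],"dr":[0,0,-0.047]},{"offset":[0,0,0],"dr":[0,0,-0.051]},{"offset":[0,0,0],"dr":[0,0,-0.051]},{"offset":[0,0,0],"dr":[0,0,-0.051]}]'; python3 - <<'E'
from h import *
np.set_printoptions(precision=2,suppress=True)
p=cams.capture("wrist");s=arm.observe();print(s["position"],s["moment"],s["gripper_force"]);save(p,"w7.png",(140,150,520,430,2))
hsv=cv2.cvtColor(p["frame"],cv2.COLOR_RGB2HSV)
n,l,st,c=cv2.connectedComponentsWithStats((((hsv[...,0]<8)|(hsv[...,0]>172))&(hsv[...,1]>120)&(hsv[...,2]>60)).astype(np.uint8))
for i in range(1,n):
    if st[i,4]>8:
        w=atz(p,c[i],59.2);d=w[:2]-[564.7,127.2];print(st[i],c[i],w,np.hypot(*d),np.degrees(np.arctan2(d[1],d[0])))
E
```

```text
time: 15.27
position: [564.9, 127.0, 69.5]
tool_rot: [2.327, 2.11, 0.002]
contact_force: [0.2, -0.2, 5.5]
grip_width: 58.0
gripper_force: 18.3
[564.9 127.   69.5] [-0.    0.04 -0.05] 18.322443303186446
[248 224  12  12 112] [253.67 229.43] [535.47 162.22  59.2 ] 45.61336540972394 129.84833899860007
[240 275  22  21 345] [249.93 284.07] [529.36 135.4   59.2 ] 36.276772655633174 166.93680797205306
[396 290   7   3  16] [398.69 290.69] [600.62 125.    59.2 ] 35.98252765226641 -3.503954860079642
```

View pics/w7.png

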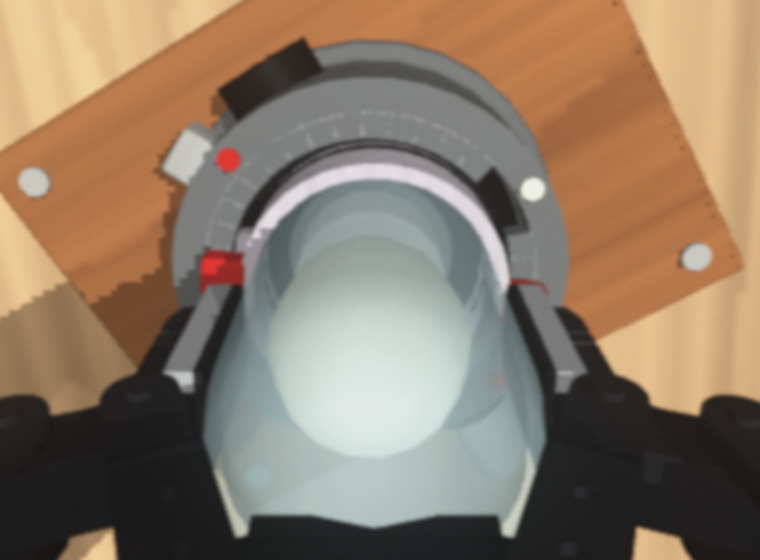

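The tab is at the same gripper pixels as before (250,284), so nothing slipped. The tool turned 36.3° (0.634 rad), and the red lock dot is still well ahead of the tab. Handing in.

```bash
python3 -c "
from bench import arm
print(arm.finish_job())"
```

```text
the job is handed in; nothing more can be done
None
```

The cover is down on its seat, turned clockwise 0.63 rad (half way, before the latch), and still gripped at about 18 N a finger; I handed the job in at about 15 s, but the hand-in returned no verdict.

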